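Close the casting mould to the gauge mark with the knurled wheel

TASK

Close up the casting mould: with the fingertips, roll the exposed top of the knurled adjuster wheel, not gripping it, until the pointer on the moving half stands level with the point of the gauge mark on the steel rule, without running past it. Work the mould only through its wheel, do not shift the gauge mark, and leave the things round about where they stand.

Things in the scene. Friction and masses are not known exactly. Their poses are not given: they have to be found in the camera images.
- clamp: mould-closing clamp fixed on the table: grey base plate, x -80 to 80 mm, y -170 to 160 mm, 12 mm thick; origin under it. y is the closing direction, x points away from the robot (turned at most 0.4 rad). From -y to +y: wheel housing, moving plaster half, gap (32 mm when fully open), fixed plaster half. Halves reach 112 mm above the table. The rule runs along the +x edge at 88 mm height.
- wheel_top (a point): topmost point of the wheel's rim, mid-width, 98 mm above the table, at clamp x 0, y -135 mm; does not turn with the wheel, its axes are the clamp's. The aluminium housing round the wheel is open on top, 104 mm (x) by 50 mm (y), its edge 78 mm above the table: only the top 20 mm of the wheel stands out, to be reached from above.
- wheel: knurled steel wheel, 80 mm diameter, 28 mm wide, origin at its centre 58 mm above the table, axis level along the clamp's y. Rolling the top of the rim towards the robot (clamp -x) closes the gap, 25 mm per full turn (4.0 mm per rad, 1 mm per 10 mm of rim); the other way opens it. About 1.5 N along the rim turns it; it stays where it is left.
- carriage: moving half of the mould, not to be pushed directly: aluminium carriage on two rails with a plaster block 100 by 40 by 72 mm; origin on the table plane under its platen, at clamp x 0, y -35 mm when fully back; slides along the clamp's y, up to 25 mm.
- pointer_tip (a point): tip of the steel pointer (11 mm wide) on the moving half, above the rule, 95 mm above the table, clamp x 68 mm, on the pointer's centre line; moves in clamp +y as the mould closes
- mark_tip (a point): point of the gauge mark, a steel slider (11 mm wide) on the outer edge of the rule, pointing at the pointer; 95 mm above the table, clamp x 69 mm; at the start 7 to 17 mm in clamp +y from the pointer. This point's axes are the clamp's; level means pointer_tip's y in this frame is zero
- tape_roll: bystander, roll of blue tape, 96 mm diameter, 25 mm high, lying flat off the wheel end of the clamp; origin under it
- mixing_cup: bystander, white cup, 68 mm diameter, 75 mm high, on the robot's side of the clamp; origin under it
- paint_brush: bystander, brush 180 mm long, lying on the robot's side of the clamp; origin under it
- jelly_jar: bystander, jar 66 mm diameter, 65 mm high, standing on the far side of the clamp; origin under it
- paint_bottle_a: bystander, red paint bottle 56 mm diameter, 160 mm high; origin under it
- paint_bottle_b: bystander, green paint bottle 56 mm diameter, 150 mm high; origin under it
- drink_can: bystander, can 66 mm diameter, 120 mm high; origin under it
- scissors: bystander, scissors with orange handles, about 180 mm long, lying flat; origin under the pivot

How it is judged (in metres and radians):
On the way, in this order (a step that is already met when the one before it is completed fails the run):
1. a fingertip rolls the wheel: the pointer comes within 6 mm of the mark under the finger (contact force between the fingers and wheel above 0.5 N and y of pointer_tip in the frame of mark_tip above -0.006 m).
2. the pointer is level with the mark, within 2 mm (y of pointer_tip in the frame of mark_tip between -0.002 and 0.002 m), for 0.1 s.
At the end, for the whole second after the job is handed in: The pointer stands level with the gauge mark to within 2 mm either way, the carriage is at rest and the mark has not been shifted by 2 mm (all of step 2 and linear speed of carriage below 0.003 m/s and distance of mark_tip from where it was at the start of the episode below 0.002 m); the robot touches nothing.
It fails at once if the mould is run more than 4 mm past the mark (y of pointer_tip in the frame of mark_tip above 0.004 m).
It fails at once if the moving half is pushed directly (over 2 N) (contact force between any of the arm, the fingers and carriage above 2 N).
It fails at once if the wheel is taken between the fingers: the grasp point comes within 50 mm of the wheel's centre (distance between the grasp point and wheel below 0.05 m).
It fails at once if the gauge mark is shifted (distance of mark_tip from where it was at the start of the episode above 0.002 m).
It fails at once if a bystander is knocked, lifted or carried off (over 20 mm) (distance of any of tape_roll, mixing_cup, paint_brush, jelly_jar, paint_bottle_a, paint_bottle_b, drink_can, scissors from where it was at the start of the episode above 0.02 m).
It also fails if it takes over 61 s, if anything falls off the work surface, if the arm or the gripper's body presses on something with over 40 N, if the wrist force passes 120 N, or if a joint passes its speed limit or range.

ROBOT

A 7-joint arm with a two-finger parallel gripper is mounted at the origin on the work surface. World frame = base frame: x ahead of the robot, y to its left, z up, the work surface at z = 0. Lengths are in m, angles in degrees, forces in N, time in s.
With the tool pointing down it reaches from about 0.425 to 0.875 m from the base axis. Payload 4.7 kg.
Tool frame: the origin (TCP) lies at the very end of the fingers, on their centre line; the grasp point (between the pads) lies 19 mm behind it; x points along the fingers, z is the direction in which the jaws open and shut, and the axes are right-handed (so a half turn about x gives the same grasp; the last joint's range is limited). The gripper opens to 87 mm and grips with 3 to 60 N. Pads are 19 mm wide; open, the fingers measure 117 mm over their backs; the gripper's body (75 mm by 190 mm) begins 51 mm behind the grasp point.
Start: joints at [-70.583, 18.392, -4.016, 83.108, 1.295, 78.541, -3.26], TCP at [0.207, 0.616, 0.198] pointing down, gripper open.
Joint ranges: [-163.93, 163.93], [-17.29, 119.83], [-79.2, 71.16], [3.27, 140.29], [-89.18, 269.18], [5.43, 117.66], [-154.24, 154.24]. Speed limits (degrees/s): [147.25, 147.25, 180, 180, 180, 180, 180].

INTERFACE

Orientations are given as [roll, pitch, yaw] about the fixed x, y, z axes, in that order (R = Rz(yaw) Ry(pitch) Rx(roll)).
In Python, from cell import env gives the robot as it stands. The module is installed in compiled form; this text tells all that it offers.
- The arm moves only by the tool drive_tool, never from a script. Its argument "increments" is a list of rows, each a list of 2 entries, a list of its own where there are three numbers: the shift along the tool's x, y, z scaled (see below), then the turn, a rotation vector about the tool's x, y, z scaled (see below). In form: [[[dx, dy, dz], [wx, wy, wz]], ...]. A call has 1 to 10 rows; each row shifts and turns the commanded pose from where the row before left it, along the tool's axes as they then stand; what a row does not reach is not made up. The controller multiplies each number of a shift by 0.04 m and each number of a turn by 120 degrees. A row lasts 1/10 s, in which the tool goes at most 50 mm and 8.59 degrees, less where a joint would pass 70% of its speed; a pose out of reach is approached as far as the arm can. A call with a number of a shift or a turn outside -1 to 1 is refused whole. A call with a gripper value outside its range is refused whole. "hand" is the gripper's target within -1 to 1 (fully open at 1, half-way at 0, shut at -1), set as the call begins (left out, the last holds). The fingers move at their own pace and stop on an object; "squeeze" is the grip in N (left out, the last holds). Time passes only in rows, so rows that do not move let the fingers close. It gives the time, the measured TCP pose, the force and the opening at its end, in the units of the state.
- env.get_obs(): the state, without advancing time (a new reading comes with each control period).
- env.read_camera(name): name is "side" or "top" or "wrist"; returns a dict with "frame" (384x512x3 uint8, red, green, blue), "fx", "fy", "cx", "cy" (pixels), "distortion" ([k1, k2, p1, p2, k3] as OpenCV has them; the pictures are not rectified), "R" (3x3) and "t" (3): a world point X has camera coordinates R X + t. Camera axes: x right, y down, z forward; pixel columns grow to the right and rows downward; lengths in m; the calibration is good to about 2 mm. A picture is of the moment at which its call begins. There is no depth.
- env.sign_off(): hands the job in, once; it reports no verdict.
The state is a dict: "time_s": time; "qpos": joint angles; "joint_velocities": joint speeds; "effort": joint torques, N m; "tool_pos": TCP position; "tool_rot": TCP orientation; "force": force on the tool from outside, world axes, zero at the start; "wrist_torque": the same for the moment, N m; "grip_width": finger opening in m.
Only numpy, scipy, OpenCV 4.12 (cv2) and the standard library are available. Lean on these libraries where they do the work, as an engineer would, in place of code of your own. Each camera call takes 0.05 s, during which the arm holds its last target.

## Working session

There is one attempt and no reset: what is moved stays moved. The work goes in short steps, Python scripts to look and compute and a tool call to move; the robot and the scene stay as the last step left them, time stands still between calls to the robot, and variables do not carry over. Pictures are saved under pics/ and viewed, and the job is handed in when it is done.

Besides the shell and the picture viewer there is one more tool, called after "Emit:" by a JSON object that holds its "fn" and its "kwargs". drive_tool: Moves the arm, as the interface text tells. Shifts and turns lie within -1 to 1; 1 stands for 0.04 m of shift or 120 degrees of turn. Its arguments: {"type":"object","properties":{"increments":{"type":"array"},"hand":{"type":"number"},"squeeze":{"type":"number"}},"required":["increments"]}

```bash
mkdir -p pics
python3 - <<'E'
from cell import env
import cv2
o=env.get_obs(); print({k:o[k] for k in("time_s","tool_pos","tool_rot","force","grip_width")})
for n in("side","top","wrist"):
    c=env.read_camera(n); cv2.imwrite(f"pics/{n}0.png",c["frame"][...,::-1]); print(n,c["fx"],c["fy"],c["cx"],c["cy"],c["distortion"],c["R"],c["t"])
E
```

```text
{'time_s': 0.0, 'tool_pos': array([0.20727315, 0.61540473, 0.19652605]), 'tool_rot': array([-176.7676074 ,   89.88571053, -105.37538386]), 'force': array([-0.32200512, -0.13995909,  0.36884522]), 'grip_width': 0.08686900525516099}
side 355.95948309423017 355.95948309423017 254.19851942543892 191.4764567923145 [-0.04682861  0.          0.          0.          0.        ] [[ 0.80011646 -0.5997848   0.00847585]
 [-0.33153434 -0.45395619 -0.82704822]
 [ 0.49989861  0.65892486 -0.56206708]] [-0.45371909  0.27958926  1.0390508 ]
top 463.3226831698382 463.3226831698382 250.83729404374847 186.19330472431986 [-0.13573547  0.          0.          0.          0.        ] [[-0.01786906 -0.99980427  0.00849249]
 [-0.99537031  0.01698625 -0.09460138]
 [ 0.09443861 -0.01014361 -0.99547901]] [0.00942519 0.58050614 1.65716392]
wrist 293.5864016279191 293.5864016279191 252.23092535387556 195.36326282700506 [-0.0584597  0.         0.         0.         0.       ] [[ 0.31905672  0.94773368 -0.00191745]
 [ 0.91491979 -0.3074808   0.26149062]
 [ 0.24723389 -0.08518466 -0.96520411]] [-0.64928537 -0.03128362  0.39041555]
```

View pics/top0.png

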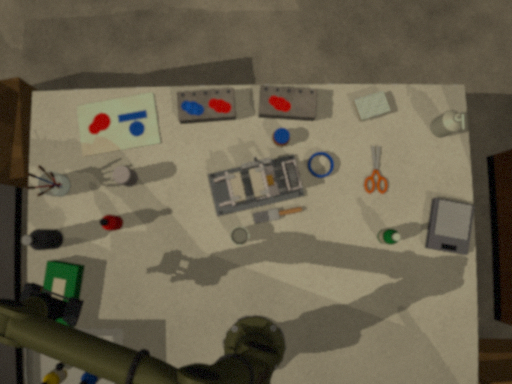

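View pics/side0.png

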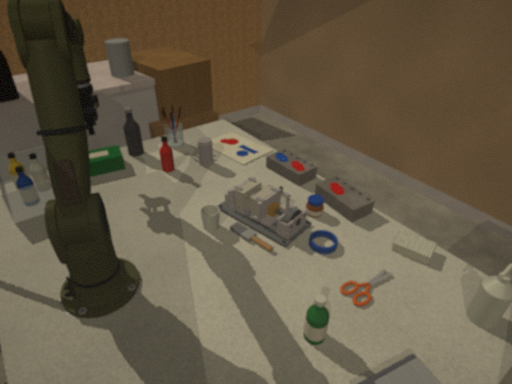

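View pics/wrist0.png

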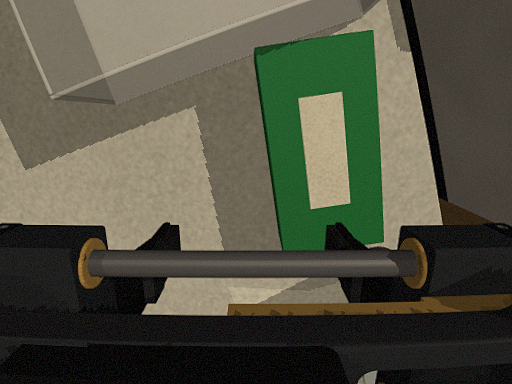

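The top view shows the clamp at about (256,183), with the wheel end to the right next to the tape at (320,164). Next I'll zoom in.

Run:
```python
import cv2
a=cv2.imread("pics/top0.png")[140:225,200:340]; cv2.imwrite("pics/topz.png",cv2.resize(a,None,fx=5.6,fy=5.6,interpolation=cv2.INTER_CUBIC))
a=cv2.imread("pics/side0.png")[165:265,195:345]; cv2.imwrite("pics/sidez.png",cv2.resize(a,None,fx=5.2,fy=5.2,interpolation=cv2.INTER_CUBIC))
```

```text
(no output)
```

View pics/topz.png

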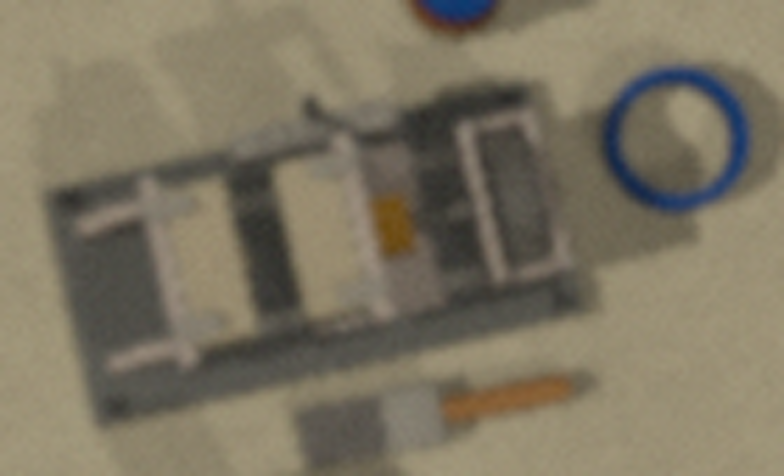

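View pics/sidez.png

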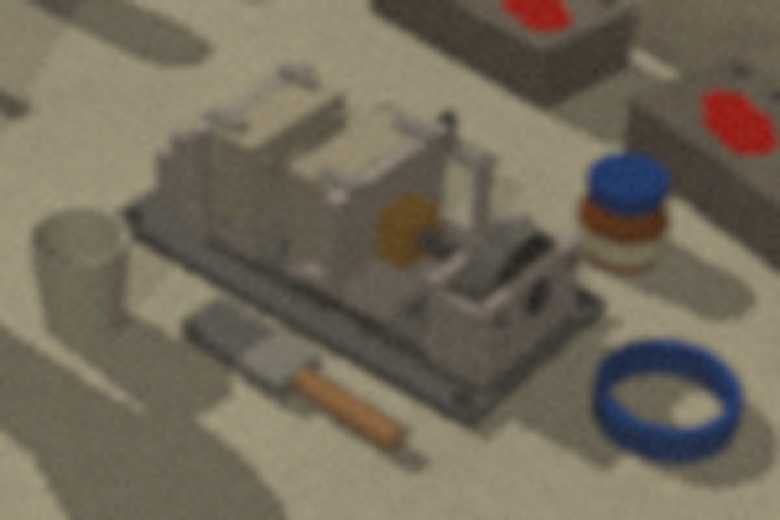

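The zoomed top view shows the base plate corners at (50,192), (103,424), (595,308) and (540,85). The housing rim centre is at about (516,195), and the wheel lies in it.

```bash
cat > h.py <<'E'
import numpy as np, cv2
from cell import env
def ray(c,px):
    K=np.array([[c["fx"],0,c["cx"]],[0,c["fy"],c["cy"]],[0,0,1]])
    n=cv2.undistortPoints(np.array(px,float).reshape(-1,1,2),K,np.array(c["distortion"])).reshape(-1,2)
    d=np.c_[n,np.ones(len(n))]@c["R"]; C=-c["R"].T@c["t"]; return C,d
def onz(c,px,z):
    C,d=ray(c,px); return C+d*((z-C[2])/d[:,2])[:,None]
def proj(c,P):
    K=np.array([[c["fx"],0,c["cx"]],[0,c["fy"],c["cy"]],[0,0,1]])
    return cv2.projectPoints(np.array(P,float),cv2.Rodrigues(c["R"])[0],c["t"],K,np.array(c["distortion"]))[0].reshape(-1,2)
E
python3 - <<'E'
from h import *
c=env.read_camera("top")
f=lambda p:np.array(p)/5.6+[200,140]-0.4
P=onz(c,f([(50,192),(103,424),(595,308),(540,85)]),.012)
print(P)
L=np.array([[80,160],[-80,160],[-80,-170],[80,-170]])/1e3
A=P[:,:2]; a=A-A.mean(0); l=L-L.mean(0)
th=np.arctan2((l[:,0]*a[:,1]-l[:,1]*a[:,0]).sum(),(l*a).sum())
R=np.array([[np.cos(th),-np.sin(th)],[np.sin(th),np.cos(th)]]); t=A.mean(0)-R@L.mean(0)
print(np.degrees(th),t,"res",A-(L@R.T+t))
print("wheeltop",R@[0,-.135]+t)
H=onz(c,f([(516,195)]),.078); print("housing centre",H, (H[:,:2]-t)@R)
cam=c
pt=onz(c,f([(310,103)]),.095);print("pointer?",pt,(pt[:,:2]-t)@R)
E
```

```text
[[ 0.63020307  0.15401436  0.012     ]
 [ 0.47734244  0.12090393  0.012     ]
 [ 0.54757992 -0.20242385  0.012     ]
 [ 0.69604916 -0.17031607  0.012     ]]
11.929961722542338 [ 0.58676007 -0.0195634 ] res [[-1.75453916e-03  4.96326616e-04]
 [ 1.92898790e-03  4.60437962e-04]
 [ 3.95023692e-03  4.99673858e-06]
 [-4.12468567e-03 -9.61761317e-04]]
wheeltop [ 0.61466671 -0.15164754]
housing centre [[ 0.61519175 -0.14581152  0.078     ]] [[ 0.0017201  -0.12939857]]
pointer? [[ 0.67340025 -0.01627315  0.095     ]] [[ 0.08544898 -0.01469071]]
```

```bash
cat >> h.py <<'E'
from scipy.spatial.transform import Rotation as Ro
TH=np.radians(11.93); T0=np.array([.5868,-.0196,0]); RC=Ro.from_euler('z',TH).as_matrix()
def w(p): return RC@np.array(p)+T0
def tool():
    o=env.get_obs(); return np.array(o["tool_pos"]),Ro.from_euler('xyz',o["tool_rot"],degrees=True).as_matrix(),o
E
python3 - <<'E'
from h import *
p,R,o=tool(); print(R.round(3),o["qpos"])
c=env.read_camera("wrist"); C=-c["R"].T@c["t"]
print("cam in tool",R.T@(C-p)); print("cam axes in tool (cols x,y,z)\n",(R.T@c["R"].T).round(3))
print("R in clamp\n",(RC.T@R).round(3))
print("wheel top",w([0,-.135,.098]),"ptr",w([.068,-.035,.095]))
E
```

```text
[[-0.    -0.948  0.319]
 [-0.001  0.319  0.948]
 [-1.    -0.    -0.001]] [-70.58486323  18.42298535  -4.01573801  83.14885379   1.29338426
  78.54153498  -3.25770163]
cam in tool [-0.18711127  0.0719401   0.00024769]
cam axes in tool (cols x,y,z)
 [[ 0.    -0.261  0.965]
 [-0.    -0.965 -0.261]
 [ 1.     0.    -0.   ]]
R in clamp
 [[-0.001 -0.861  0.508]
 [-0.001  0.508  0.861]
 [-1.    -0.    -0.001]]
wheel top [ 0.61470673 -0.15168412  0.098     ] ptr [ 0.66056634 -0.03978731  0.095     ]
```

Emit:
{"fn": "drive_tool", "kwargs": {"increments": [[[0, 0, 0], [0.0708, 0, 0]], [[0, 0, 0], [0.0708, 0, 0]], [[0, 0, 0], [0.0708, 0, 0]], [[0, 0, 0], [0.0708, 0, 0]], [[0, 0, 0], [0.0708, 0, 0]], [[0, 0, 0], [0.0708, 0, 0]], [[0, 0, 0], [0.0708, 0, 0]], [[0, 0, 0], [0, 0, 0]]], "hand": -1}}

```text
time_s: 1.05
tool_pos: [0.2074, 0.6159, 0.1975]
tool_rot: [-67.9, 90.0, -56.0]
force: [-0.8, 1.3, 0.4]
grip_width: 0.0306
```

Run:
```python
from h import *
p,R,o=tool(); print((RC.T@R).round(3), o["time_s"],o["grip_width"],o["qpos"])
d=R.T@(w([.035,-.135,.15])-p); print(d, d/.04)
```

```text
[[ 0.     0.001  1.   ]
 [-0.     1.    -0.001]
 [-1.    -0.     0.   ]] 1.05 0.03061004677075887 [-76.65402238  18.23446611   3.71410644  83.3732881   -1.1706514
  78.44218398 -60.99251653]
[ 0.04781657 -0.83507786  0.27526205] [  1.19541414 -20.87694653   6.88155129]
```

Emit:
{"fn": "drive_tool", "kwargs": {"increments": [[[0, -0.95, 0.313], [0, 0, 0]], [[0, -0.95, 0.313], [0, 0, 0]], [[0, -0.95, 0.313], [0, 0, 0]], [[0, -0.95, 0.313], [0, 0, 0]], [[0, -0.95, 0.313], [0, 0, 0]], [[0, -0.95, 0.313], [0, 0, 0]], [[0, -0.95, 0.313], [0, 0, 0]], [[0, -0.95, 0.313], [0, 0, 0]], [[0, -0.95, 0.313], [0, 0, 0]], [[0, -0.95, 0.313], [0, 0, 0]]]}}

```text
time_s: 2.05
tool_pos: [0.4091, 0.2686, 0.1979]
tool_rot: [34.8, 90.0, 47.0]
force: [0.0, -0.3, 0.1]
grip_width: 0.0006
```

Emit:
{"fn": "drive_tool", "kwargs": {"increments": [[[0, -0.95, 0.313], [0, 0, 0]], [[0, -0.95, 0.313], [0, 0, 0]], [[0, -0.95, 0.313], [0, 0, 0]], [[0, -0.95, 0.313], [0, 0, 0]], [[0, -0.95, 0.313], [0, 0, 0]], [[0, -0.95, 0.313], [0, 0, 0]], [[0, -0.95, 0.313], [0, 0, 0]], [[0, -0.95, 0.313], [0, 0, 0]], [[0, -0.95, 0.313], [0, 0, 0]], [[0, -0.95, 0.313], [0, 0, 0]]]}}

```text
time_s: 3.05
tool_pos: [0.6101, -0.0769, 0.1977]
tool_rot: [33.5, 90.0, 45.7]
force: [0.2, -0.0, 0.7]
grip_width: 0.0006
```

Emit:
{"fn": "drive_tool", "kwargs": {"increments": [[[0.3, -0.94, 0.31], [0, 0, 0]], [[0.4, -0.94, 0.31], [0, 0, 0]], [[0, 0, 0], [0, 0, 0]], [[0, 0, 0], [0, 0, 0]]]}}

```text
time_s: 3.45
tool_pos: [0.6486, -0.1452, 0.1685]
tool_rot: [171.4, 89.9, -176.6]
force: [0.3, 1.6, 0.4]
grip_width: 0.0009
```

Run:
```python
from h import *
p,R,o=tool(); print((RC.T@R).round(3), o["time_s"],o["grip_width"],o["qpos"],o["force"])
print(RC.T@(p-T0))
c=env.read_camera("wrist"); cv2.imwrite("pics/w1.png",c["frame"][...,::-1])
```

```text
[[-0.002 -0.     1.   ]
 [ 0.     1.     0.   ]
 [-1.     0.    -0.002]] 3.45 0.0008976203143985378 [-19.82585231  24.6780989   40.70382999  84.30519602 -16.17040972
  77.12529507  33.8689192 ] [0.34944162 1.60254437 0.35040497]
[ 0.0345003  -0.13570054  0.16853685]
```

View pics/w1.png

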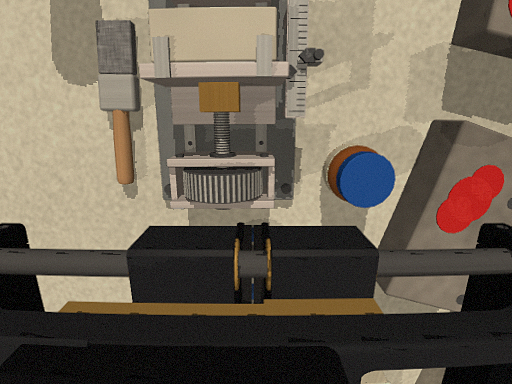

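Run:
```python
from h import *
c=env.read_camera("wrist"); im=c["frame"][...,::-1].copy()
z=cv2.resize(im[0:110,250:350],None,fx=6,fy=5.4,interpolation=cv2.INTER_CUBIC); cv2.imwrite("pics/w1z.png",z)
P=[w([0,-.135,.098]),w([.014*0,-.121,.098]),w([0,-.149,.098]),w([.052,-.11,.078]),w([-.052,-.16,.078]),w([.052,-.16,.078]),w([.08,-.17,.012]),w([-.08,-.17,.012]),w([.068,-.035,.095])]
print(proj(c,P).round(1))
```

```text
[[214.2 198.1]
 [213.7 183.1]
 [214.7 212.6]
 [270.2 167.4]
 [166.  216.5]
 [269.3 216.8]
 [288.9 206.8]
 [159.3 206.5]
 [291.8  83.1]]
```

View pics/w1z.png

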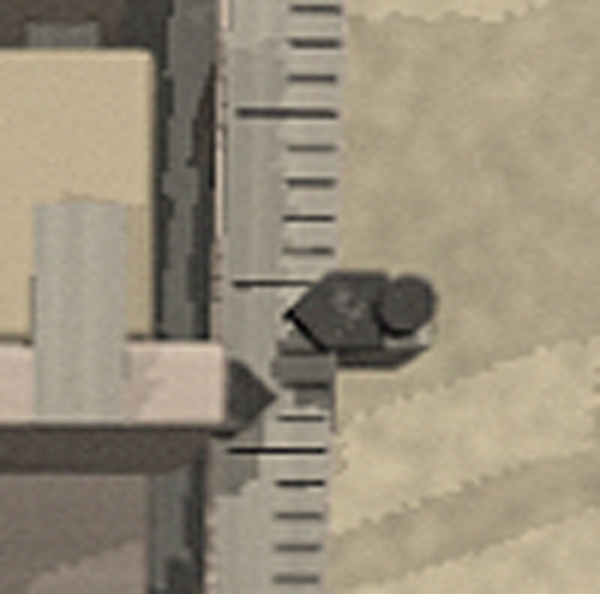

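Zoomed, the pointer tip is at about (296.2,73.0) px and the mark tip at about (297.5,58.2) px. The housing and wheel sit about 8 px off my clamp estimate, so I'll refine the pose from this view.

Run:
```python
from h import *
c=env.read_camera("wrist"); im=c["frame"][...,::-1].copy()
Q=onz(c,[(296.2,73.0),(297.5,58.2)],.095); d=RC.T@(Q[1]-Q[0]); print(Q,d)
print("wheel?",(RC.T@(Q[0]-T0)))
cv2.imwrite("pics/w1h.png",cv2.resize(im[140:220,150:300],None,fx=5,fy=5,interpolation=cv2.INTER_CUBIC))
```

```text
[[ 0.66259377 -0.03006044  0.095     ]
 [ 0.6608436  -0.01844063  0.095     ]] [0.00068964 0.01173062 0.        ]
wheel? [ 0.07199434 -0.02590233  0.095     ]
```

View pics/w1h.png

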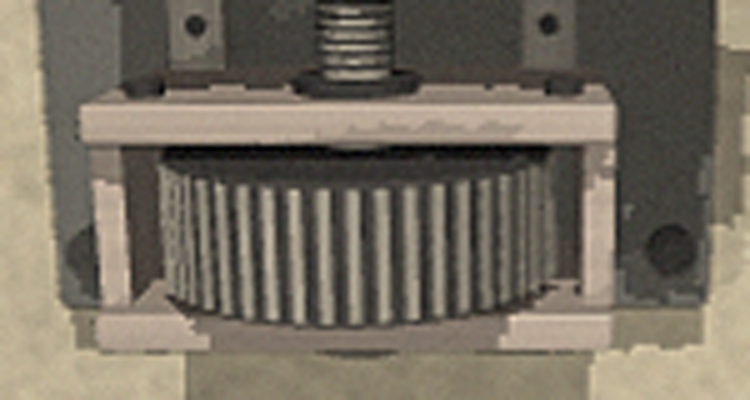

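Emit:
{"fn": "drive_tool", "kwargs": {"increments": [[[0.8, 0.14, -0.4], [0, 0, 0]], [[0.5, 0, 0], [0, 0, 0]], [[0.25, 0, 0], [0, 0, 0]], [[0, 0, 0], [0, 0, 0]], [[0, 0, 0], [0, 0, 0]]]}}

```text
time_s: 4.1
tool_pos: [0.6334, -0.1415, 0.109]
tool_rot: [-10.4, 89.9, 1.6]
force: [0.3, -1.2, 1.0]
grip_width: 0.0008
```

```bash
sed -i 's/^T0=.*//; s/; T0=np.array(\[.5868,-.0196,0\]); RC=\(.*\)$/; RC=\1; T0=np.array([.5868,-.0196,0])+RC@[.003,.005,0]/' h.py; grep TH= h.py
cat > look.py <<'E'
import sys
from h import *
p,R,o=tool(); print("t",o["time_s"],"clamp pos mm",(RC.T@(p-T0)*1e3).round(1),"F",(RC.T@o["force"]).round(2))
print((RC.T@R).round(3).tolist())
c=env.read_camera("wrist"); im=c["frame"][...,::-1].copy(); cv2.imwrite(f"pics/{sys.argv[1]}.png",im)
uv=proj(c,[w([.069,-.025,.095])])[0]; x0,y0=[int(max(0,v)) for v in uv-45]
print("crop",x0,y0); cv2.imwrite(f"pics/{sys.argv[1]}z.png",cv2.resize(im[y0:y0+90,x0:x0+90],None,fx=6,fy=6,interpolation=cv2.INTER_CUBIC))
E
python3 look.py w2
```

```text
TH=np.radians(11.93); RC=Ro.from_euler('z',TH).as_matrix(); T0=np.array([.5868,-.0196,0])+RC@[.003,.005,0]
t 4.1 clamp pos mm [  17.4 -133.9  109. ] F [ 0.08 -1.28  1.02]
[[0.002, -0.001, 1.0], [-0.0, 1.0, 0.001], [-1.0, -0.0, 0.002]]
crop 288 12
```

View pics/w2.png

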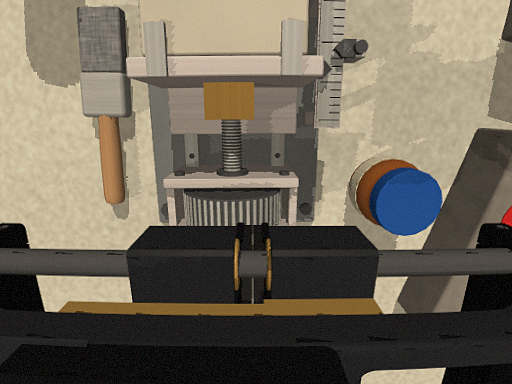

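View pics/w2z.png

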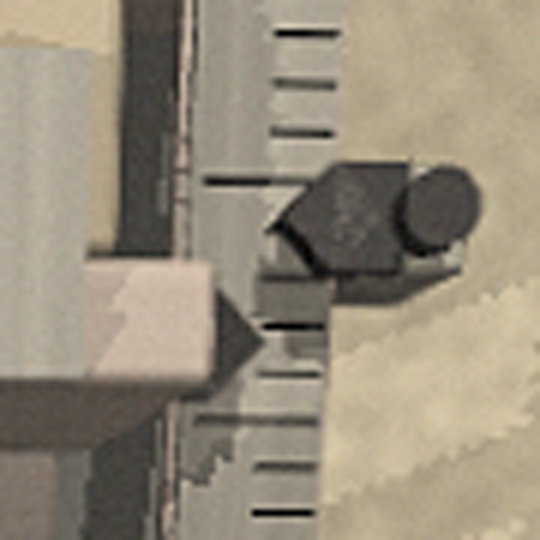

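Pointer tip is at (332,69) and mark tip at (333,50), still a gap of about 12 mm, and the wheel is centred under the fingers. I'll come down until I feel contact.

Emit:
{"fn": "drive_tool", "kwargs": {"increments": [[[0.1, 0, 0], [0, 0, 0]], [[0.1, 0, 0], [0, 0, 0]], [[0, 0, 0], [0, 0, 0]], [[0, 0, 0], [0, 0, 0]]]}}

```text
time_s: 4.55
tool_pos: [0.6324, -0.1422, 0.0996]
tool_rot: [164.6, 90.0, 176.5]
force: [1.0, 0.2, 0.9]
grip_width: 0.0007
```

Emit:
{"fn": "drive_tool", "kwargs": {"increments": [[[0.025, 0, 0], [0, 0, 0]], [[0.025, 0, 0], [0, 0, 0]], [[0, 0, 0], [0, 0, 0]]]}}

```text
time_s: 4.85
tool_pos: [0.6323, -0.1422, 0.0975]
tool_rot: [151.1, 90.0, 163.0]
force: [0.7, -0.0, 0.5]
grip_width: 0.0008
```

Emit:
{"fn": "drive_tool", "kwargs": {"increments": [[[0.025, 0, 0], [0, 0, 0]], [[0, 0, 0], [0, 0, 0]]]}}

```text
time_s: 5.05
tool_pos: [0.6323, -0.1421, 0.0965]
tool_rot: [132.0, 90.0, 143.9]
force: [0.5, -0.9, 0.3]
grip_width: 0.0004
```

Emit:
{"fn": "drive_tool", "kwargs": {"increments": [[[0.025, 0, 0], [0, 0, 0]], [[0, 0, 0], [0, 0, 0]]]}}

```text
time_s: 5.25
tool_pos: [0.6323, -0.1421, 0.0955]
tool_rot: [134.8, 90.0, 146.7]
force: [0.3, 0.7, -0.3]
grip_width: 0.0004
```

Emit:
{"fn": "drive_tool", "kwargs": {"increments": [[[0.025, 0, 0], [0, 0, 0]], [[0, 0, 0], [0, 0, 0]]]}}

```text
time_s: 5.45
tool_pos: [0.6323, -0.1421, 0.0945]
tool_rot: [140.2, 90.0, 152.2]
force: [0.3, -0.8, -1.0]
grip_width: 0.0003
```

Emit:
{"fn": "drive_tool", "kwargs": {"increments": [[[0.025, 0, 0], [0, 0, 0]], [[0, 0, 0], [0, 0, 0]]]}}

```text
time_s: 5.65
tool_pos: [0.6323, -0.1421, 0.0935]
tool_rot: [135.3, 90.0, 147.2]
force: [-0.1, 0.5, -0.5]
grip_width: 0.0003
```

```bash
python3 look.py w3
python3 - <<'E'
from h import *
c=env.read_camera("side"); im=c["frame"][...,::-1].copy(); cv2.imwrite("pics/s3.png",cv2.resize(im[150:260,215:345],None,fx=6,fy=5.4,interpolation=cv2.INTER_CUBIC))
p,R,o=tool(); print(proj(c,[p,w([0,-.135,.098])])-[215,150])
E
```

```text
t 5.65 clamp pos mm [  16.2 -134.3   93.5] F [-0.02  0.51 -0.45]
[[-0.0, 0.0, 1.0], [0.0, 1.0, -0.0], [-1.0, 0.0, -0.0]]
crop 297 6
[[79.89889617 58.25542973]
 [77.31502836 59.46282348]]
```

View pics/s3.png

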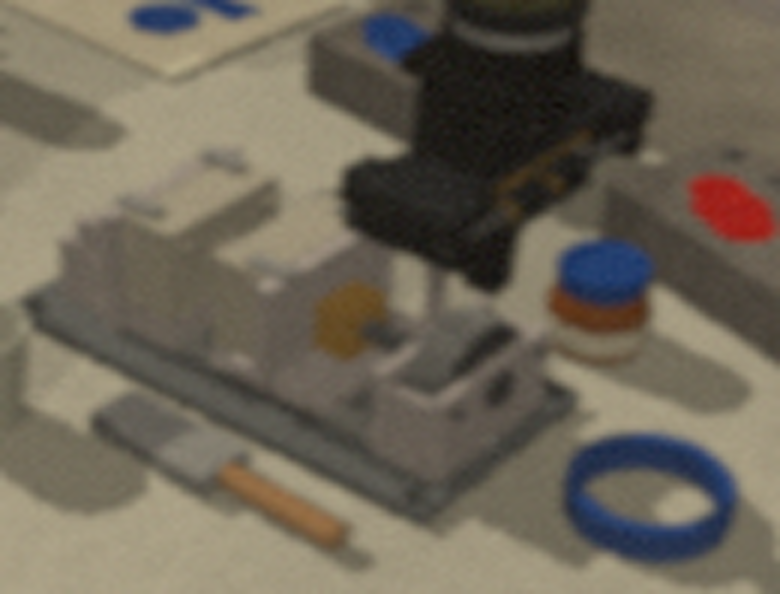

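View pics/w3.png

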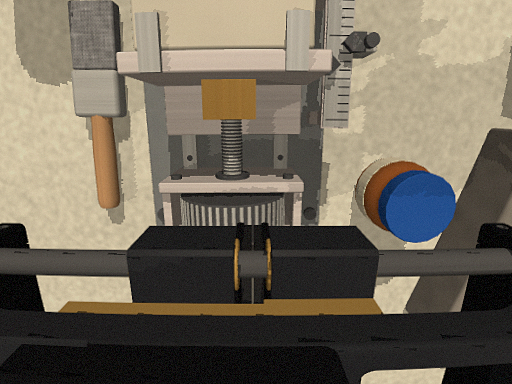

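No contact yet at z 93.5 mm, on the sloping side at x = 16 mm. I'll ease towards −x, the rolling direction, and watch the force.

Emit:
{"fn": "drive_tool", "kwargs": {"increments": [[[0, 0, -0.05], [0, 0, 0]], [[0, 0, -0.05], [0, 0, 0]], [[0, 0, 0], [0, 0, 0]]]}}

```text
time_s: 6.05
tool_pos: [0.6281, -0.1432, 0.0937]
tool_rot: [115.7, 90.0, 127.6]
force: [-0.2, -0.2, -0.6]
grip_width: 0.0006
```

Emit:
{"fn": "drive_tool", "kwargs": {"increments": [[[0, 0, -0.05], [0, 0, 0]], [[0, 0, -0.05], [0, 0, 0]], [[0, 0, 0], [0, 0, 0]]]}}

```text
time_s: 6.35
tool_pos: [0.6243, -0.144, 0.0937]
tool_rot: [103.0, 90.0, 114.9]
force: [-0.6, -0.2, -0.4]
grip_width: 0.0004
```

Emit:
{"fn": "drive_tool", "kwargs": {"increments": [[[0, 0, -0.05], [0, 0, 0]], [[0, 0, -0.05], [0, 0, 0]], [[0, 0, 0], [0, 0, 0]]]}}

```text
time_s: 6.65
tool_pos: [0.6204, -0.1448, 0.0937]
tool_rot: [111.4, 90.0, 123.3]
force: [0.1, 0.6, -0.3]
grip_width: 0.0005
```

```bash
python3 look.py w4
```

```text
t 6.65 clamp pos mm [   3.9 -134.5   93.7] F [ 0.18  0.62 -0.34]
[[-0.0, 0.001, 1.0], [0.0, 1.0, -0.001], [-1.0, 0.0, -0.0]]
crop 317 6
```

View pics/w4.png

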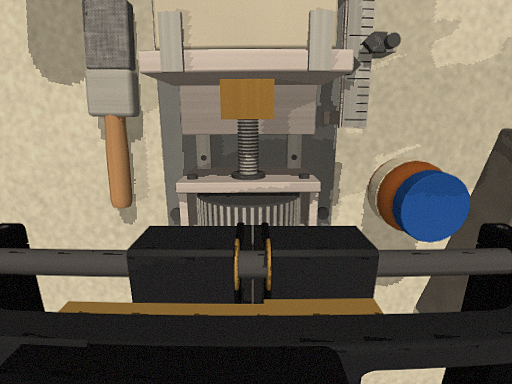

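Run:
```python
from h import *
p,R,o=tool()
c=env.read_camera("wrist"); im=c["frame"][...,::-1].copy(); cv2.imwrite("pics/w5z.png",cv2.resize(im[165:235,170:330],None,fx=5,fy=5,interpolation=cv2.INTER_CUBIC))
print(proj(c,[p,w([0,-.121,.098]),w([0,-.149,.098])]))
# w1 camera: reconstruct pose: same cam-in-tool
C=-c["R"].T@c["t"]; rel=C-p
p1=np.array([.6486,-.1452,.1685]); c1=dict(c); c1["t"]=-c["R"]@(p1+rel)
for z in(.088,.098,.093):
  Q=onz(c1,[(221.4,177.4),(221.4,205)],z); print(z,((Q-T0)@RC*1e3).round(1))
Q=onz(c1,[(169.4,210),(272.4,210),(166,160.6),(273,160.6)],.078); print(((Q-T0)@RC*1e3).round(1))
```

```text
[[252.95031965 225.40875373]
 [246.61724966 208.55221437]
 [246.84641949 247.84222251]]
0.088 [[   2.4 -124.    88. ]
 [   1.7 -150.8   88. ]]
0.098 [[   3.5 -121.9   98. ]
 [   2.8 -147.7   98. ]]
0.093 [[   2.9 -122.9   93. ]
 [   2.2 -149.3   93. ]]
[[ -51.6 -159.1   78. ]
 [  51.1 -159.1   78. ]
 [ -51.2 -109.6   78. ]
 [  50.8 -109.8   78. ]]
```

View pics/w5z.png

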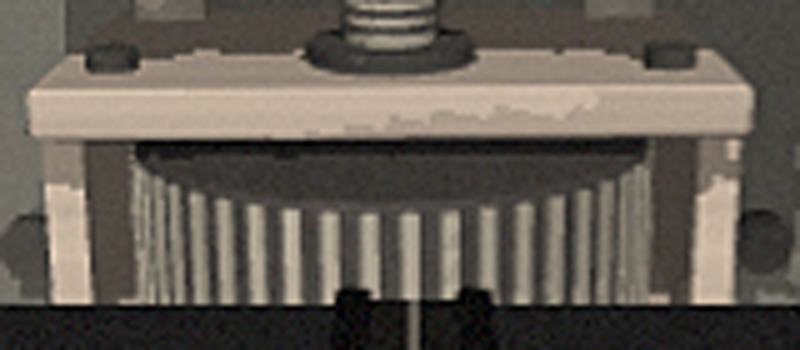

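Emit:
{"fn": "drive_tool", "kwargs": {"increments": [[[0.025, 0, 0], [0, 0, 0]], [[0, 0, 0], [0, 0, 0]]]}}

```text
time_s: 6.95
tool_pos: [0.6207, -0.1445, 0.0925]
tool_rot: [119.0, 90.0, 131.0]
force: [0.0, 0.1, 0.0]
grip_width: 0.0004
```

Run:
```python
from h import *
p,R,o=tool(); print(p,o["force"],o["effort"])
c=env.read_camera("wrist")
q=RC.T@(p-T0)
for dz in range(0,30,4):
  print(dz,[proj(c,[p+RC@[dx,dy,dz/1e3]])[0].round(1).tolist() for dx,dy in((-.015,.0095),(.015,.0095),(0,0))])
im=c["frame"][...,::-1].copy(); cv2.imwrite("pics/w6z.png",cv2.convertScaleAbs(cv2.resize(im[195:305,200:305],None,fx=6,fy=5.4,interpolation=cv2.INTER_CUBIC),alpha=3))
```

```text
[ 0.62066802 -0.14451927  0.09251382] [0.04853642 0.07820221 0.00947733] [ 4.05849272e-02 -4.42414284e+01  8.83940309e+00 -2.83792734e+01
 -2.63542577e-02  5.55431319e-02  2.86246664e-03]
0 [[230.7, 212.1], [275.4, 212.1], [253.0, 225.4]]
4 [[230.2, 214.0], [275.8, 214.0], [253.0, 227.5]]
8 [[229.8, 216.0], [276.3, 216.0], [253.0, 229.8]]
12 [[229.3, 218.1], [276.8, 218.1], [253.1, 232.1]]
16 [[228.8, 220.3], [277.3, 220.3], [253.1, 234.6]]
20 [[228.3, 222.5], [277.9, 222.5], [253.1, 237.1]]
24 [[227.8, 224.9], [278.5, 224.9], [253.1, 239.7]]
28 [[227.3, 227.4], [279.1, 227.4], [253.1, 242.5]]
```

View pics/w6z.png

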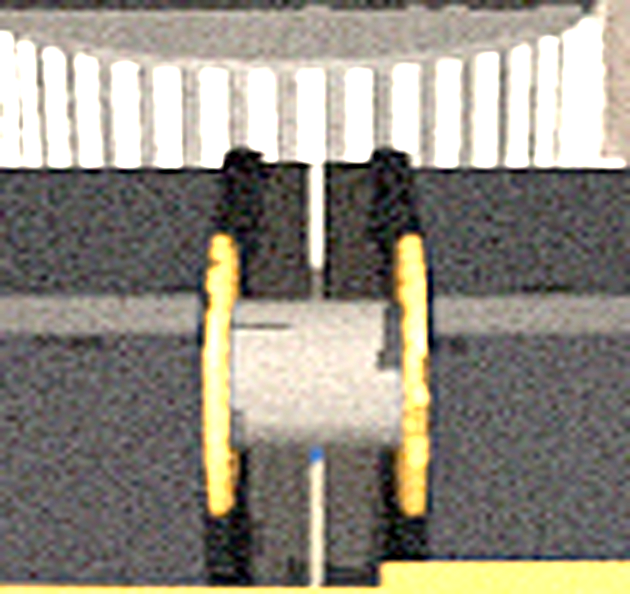

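Run:
```python
from h import *
c=env.read_camera("side"); im=c["frame"][...,::-1].copy(); p,R,o=tool()
a=cv2.convertScaleAbs(cv2.resize(im[180:230,260:330],None,fx=11,fy=11,interpolation=cv2.INTER_CUBIC),alpha=1.8)
cv2.imwrite("pics/s4.png",a)
print((proj(c,[p,p+[0,0,.019],p+[0,0,.07],w([0,-.135,.098]),w([.04,-.149,.058]),w([0,-.149,.098]),w([0.052,-.16,.078]),w([-0.052,-.16,.078])])-[260,180])*11)
```

```text
[[360.57846135 330.86103846]
 [364.93018788 281.09208529]
 [376.97309975 142.95722399]
 [355.46531197 324.09105823]
 [457.44099555 386.03232197]
 [392.76092248 342.64226271]
 [513.65578272 332.46570341]
 [315.30904609 490.63542201]]
```

View pics/s4.png

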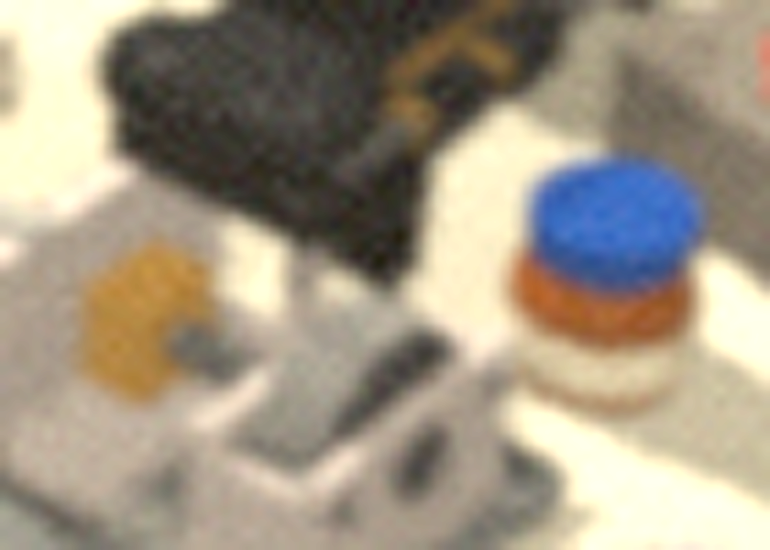

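The finger doesn't appear to reach the wheel in either view, although the reported TCP is below the wheel top. I'll lift clear and look at the actual fingertips.

Emit:
{"fn": "drive_tool", "kwargs": {"increments": [[[-1, 0, 0], [0, 0, 0]], [[-0.8, -0.5, 0], [0, 0, 0]], [[0, 0, 0], [0, 0, 0]], [[0, 0, 0], [0, 0, 0]]]}}

```text
time_s: 7.45
tool_pos: [0.6251, -0.165, 0.1654]
tool_rot: [-15.1, 89.9, -3.3]
force: [-0.5, 0.1, -0.1]
grip_width: -0.0001
```

Run:
```python
from h import *
p,R,o=tool(); print(p,o["grip_width"])
c=env.read_camera("side"); im=c["frame"][...,::-1].copy()
u=proj(c,[p,p+[0,0,.019],p+[0,0,.07]]); print(u); x0,y0=(u[0]-[30,35]).astype(int)
a=cv2.convertScaleAbs(cv2.resize(im[y0:y0+50,x0:x0+65],None,fx=11,fy=11,interpolation=cv2.INTER_CUBIC),alpha=1.8)
for v in u: cv2.circle(a,tuple(int(t) for t in (v-[x0,y0]+.5)*11),3,(0,0,255),-1)
cv2.imwrite("pics/s5.png",a)
```

```text
[ 0.62511421 -0.16495616  0.16539139] -7.999156038557297e-05
[[299.60241915 194.70536185]
 [300.07772121 189.82942321]
 [301.39425741 176.2797878 ]]
```

View pics/s5.png

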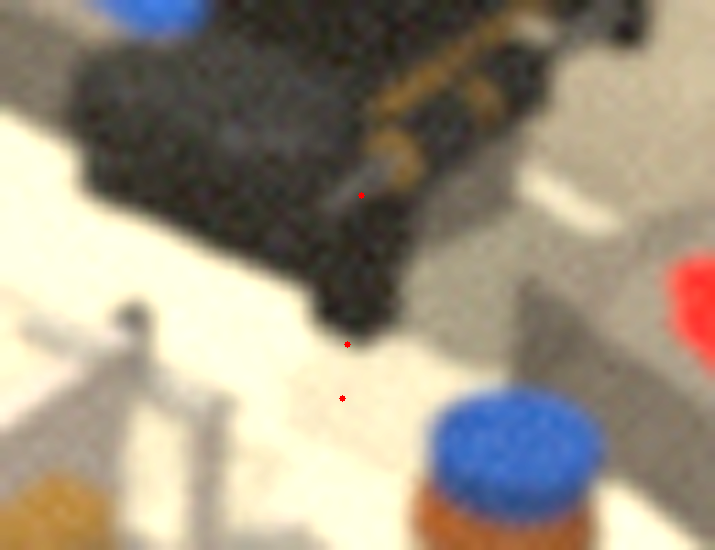

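The side view shows the black fingertip ending at about (355,335) in the crop. That is roughly 20 mm above the reported TCP at (342,398). I'll check whether the opening changes that.

Emit:
{"fn": "drive_tool", "kwargs": {"increments": [[[0, 0, 0], [0, 0, 0]], [[0, 0, 0], [0, 0, 0]], [[0, 0, 0], [0, 0, 0]], [[0, 0, 0], [0, 0, 0]], [[0, 0, 0], [0, 0, 0]], [[0, 0, 0], [0, 0, 0]], [[0, 0, 0], [0, 0, 0]]], "hand": 1}}

```text
time_s: 8.2
tool_pos: [0.6248, -0.1642, 0.1647]
tool_rot: [6.7, 90.0, 18.6]
force: [0.6, 0.1, -0.2]
grip_width: 0.0487
```

Run:
```python
from h import *
p,R,o=tool(); print(p,o["grip_width"],o["time_s"])
c=env.read_camera("side"); im=c["frame"][...,::-1].copy()
u=proj(c,[p,p+[0,0,.019],p+[0,0,.07]]+[p+s*.0435*R[:,2]+[0,0,h] for s in(-1,1) for h in (0,.019)]); print(u); x0,y0=(u[0]-[30,35]).astype(int)
a=cv2.convertScaleAbs(cv2.resize(im[y0:y0+50,x0:x0+65],None,fx=11,fy=11,interpolation=cv2.INTER_CUBIC),alpha=1.8)
for v in u: cv2.circle(a,tuple(int(t) for t in (v-[x0,y0]+.5)*11),3,(0,0,255),-1)
cv2.imwrite("pics/s6.png",a)
c=env.read_camera("wrist"); im=c["frame"][...,::-1].copy();cv2.imwrite("pics/w7.png",im)
```

```text
[ 0.62483301 -0.16420221  0.16469675] 0.04866756493241842 8.2
[[299.36215075 194.80390203]
 [299.83491813 189.93203962]
 [301.1444138  176.3940035 ]
 [291.38771583 200.64696552]
 [291.79660628 195.71106986]
 [306.96157537 189.23315426]
 [307.49141676 184.42538767]]
```

View pics/s6.png

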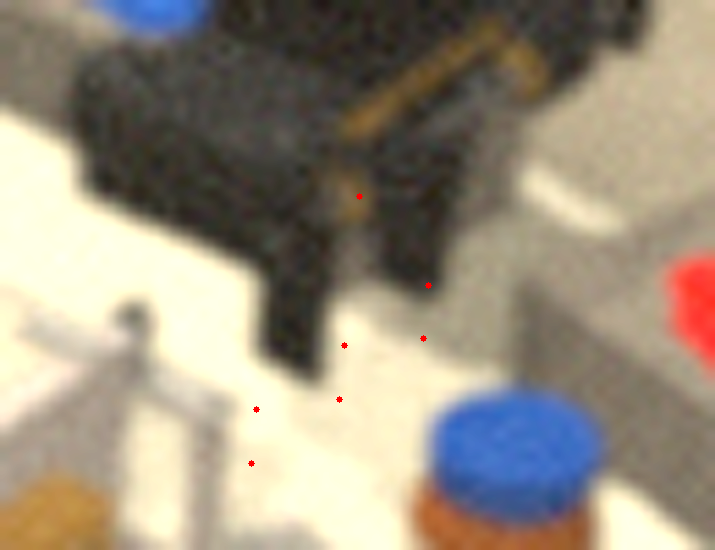

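View pics/w7.png

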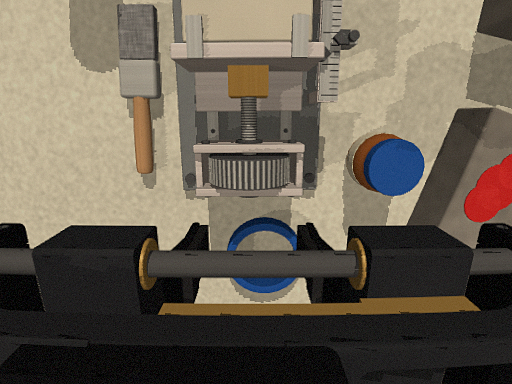

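The tips stay about 23 mm above the reported TCP at any opening. Their distance to the gripper body fits the description, so the reported TCP is offset by about 23 mm along the tool. The fingers should touch the wheel top at a reported z of about 75 mm. I'll close the hand and descend by feel.

Emit:
{"fn": "drive_tool", "kwargs": {"increments": [[[0, 0, 0], [0, 0, 0]], [[0, 0, 0], [0, 0, 0]], [[0, 0, 0], [0, 0, 0]], [[0, 0.25, 0.15], [0, 0, 0]], [[0, 0.25, 0.15], [0, 0, 0]], [[0.5, 0, 0], [0, 0, 0]], [[0.7, 0, 0], [0, 0, 0]], [[0.6, 0, 0], [0, 0, 0]], [[0, 0, 0], [0, 0, 0]], [[0, 0, 0], [0, 0, 0]]], "hand": -1}}

```text
time_s: 9.3
tool_pos: [0.6328, -0.141, 0.0929]
tool_rot: [127.9, 90.0, 139.9]
force: [0.3, -0.3, -0.2]
grip_width: 0.0011
```

Emit:
{"fn": "drive_tool", "kwargs": {"increments": [[[0.05, 0, 0], [0, 0, 0]], [[0.05, 0, 0], [0, 0, 0]], [[0, 0, 0], [0, 0, 0]]]}}

```text
time_s: 9.6
tool_pos: [0.6329, -0.1422, 0.0894]
tool_rot: [-7.2, 89.9, 4.7]
force: [0.4, -0.2, -0.4]
grip_width: 0.0001
```

```bash
python3 look.py w8
```

```text
t 9.6 clamp pos mm [  16.7 -134.4   89.4] F [ 0.33 -0.31 -0.4 ]
[[0.001, 0.0, 1.0], [-0.0, 1.0, -0.0], [-1.0, -0.0, 0.001]]
crop 298 4
```

View pics/w8.png

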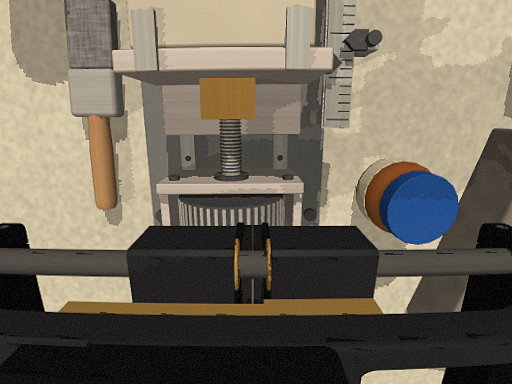

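Emit:
{"fn": "drive_tool", "kwargs": {"increments": [[[0.05, 0, 0], [0, 0, 0]], [[0.05, 0, 0], [0, 0, 0]], [[0.05, 0, 0], [0, 0, 0]], [[0, 0, 0], [0, 0, 0]]]}}

```text
time_s: 10.05
tool_pos: [0.6321, -0.142, 0.0822]
tool_rot: [152.4, 90.0, 164.3]
force: [0.4, 0.2, -0.2]
grip_width: 0.0006
```

Emit:
{"fn": "drive_tool", "kwargs": {"increments": [[[0.05, 0, 0], [0, 0, 0]], [[0.025, 0, 0], [0, 0, 0]], [[0, 0, 0], [0, 0, 0]]]}}

```text
time_s: 10.35
tool_pos: [0.6323, -0.1421, 0.0795]
tool_rot: [147.0, 90.0, 158.9]
force: [-0.3, 0.2, -0.0]
grip_width: 0.0002
```

Emit:
{"fn": "drive_tool", "kwargs": {"increments": [[[0.05, 0, 0], [0, 0, 0]], [[0, 0, 0], [0, 0, 0]]]}}

```text
time_s: 10.55
tool_pos: [0.6323, -0.1421, 0.0774]
tool_rot: [145.8, 90.0, 157.8]
force: [0.0, 0.1, 1.3]
grip_width: 0.0009
```

Emit:
{"fn": "drive_tool", "kwargs": {"increments": [[[0.025, 0, 0], [0, 0, 0]], [[0, 0, 0], [0, 0, 0]]]}}

```text
time_s: 10.75
tool_pos: [0.6323, -0.1421, 0.0765]
tool_rot: [132.6, 90.0, 144.5]
force: [-0.3, -0.6, -0.8]
grip_width: 0.0007
```

Emit:
{"fn": "drive_tool", "kwargs": {"increments": [[[0.025, 0, 0], [0, 0, 0]], [[0, 0, 0], [0, 0, 0]]]}}

```text
time_s: 10.95
tool_pos: [0.6323, -0.1421, 0.0755]
tool_rot: [134.5, 90.0, 146.4]
force: [-1.0, 0.4, -0.4]
grip_width: 0.0006
```

Emit:
{"fn": "drive_tool", "kwargs": {"increments": [[[0.025, 0, 0], [0, 0, 0]], [[0, 0, 0], [0, 0, 0]]]}}

```text
time_s: 11.15
tool_pos: [0.6323, -0.1421, 0.0745]
tool_rot: [143.3, 90.0, 155.2]
force: [-1.2, -0.2, 0.3]
grip_width: 0.0004
```

Emit:
{"fn": "drive_tool", "kwargs": {"increments": [[[0.025, 0, 0], [0, 0, 0]], [[0, 0, 0], [0, 0, 0]]]}}

```text
time_s: 11.35
tool_pos: [0.6323, -0.1421, 0.0735]
tool_rot: [136.3, 90.0, 148.3]
force: [-0.5, -0.6, -0.7]
grip_width: 0.0006
```

```bash
python3 look.py w9;python3 - <<'E'
from h import *
p,R,o=tool()
c=env.read_camera("side"); im=c["frame"][...,::-1].copy()
u=proj(c,[p,p+[0,0,.023]]); x0,y0=(u[0]-[30,25]).astype(int)
a=cv2.convertScaleAbs(cv2.resize(im[y0:y0+50,x0:x0+65],None,fx=11,fy=11,interpolation=cv2.INTER_CUBIC),alpha=1.8)
for v in u: cv2.circle(a,tuple(int(t) for t in (v-[x0,y0]+.5)*11),3,(0,0,255),-1)
cv2.imwrite("pics/s9.png",a)
E
```

```text
t 11.35 clamp pos mm [  16.2 -134.3   73.5] F [-0.6  -0.44 -0.66]
[[-0.0, 0.0, 1.0], [0.0, 1.0, -0.0], [-1.0, 0.0, -0.0]]
crop 308 0
```

View pics/s9.png

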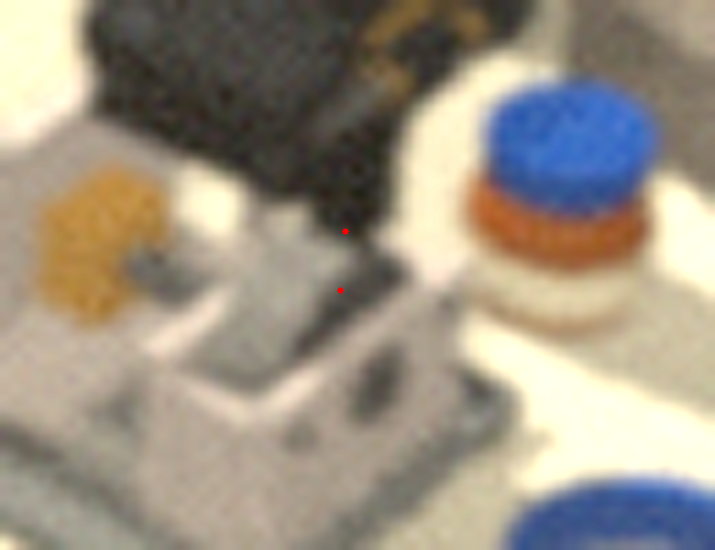

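View pics/w9.png

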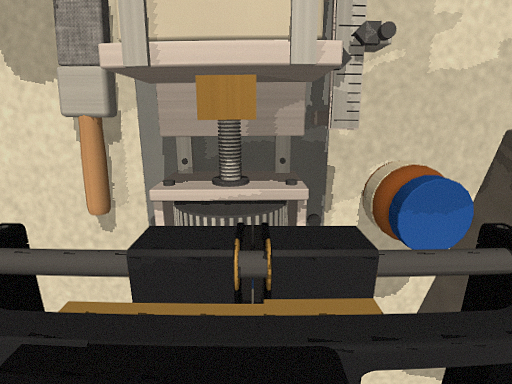

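The tip is now right at the wheel. I'll ease towards −x to pick up contact.

Emit:
{"fn": "drive_tool", "kwargs": {"increments": [[[0, 0, -0.05], [0, 0, 0]], [[0, 0, -0.05], [0, 0, 0]], [[0, 0, 0], [0, 0, 0]]]}}

```text
time_s: 11.75
tool_pos: [0.6281, -0.1432, 0.0737]
tool_rot: [121.0, 90.0, 132.9]
force: [-0.9, 0.4, -0.3]
grip_width: 0.0003
```

Emit:
{"fn": "drive_tool", "kwargs": {"increments": [[[0, 0, -0.05], [0, 0, 0]], [[0, 0, -0.05], [0, 0, 0]], [[0, 0, 0], [0, 0, 0]]]}}

```text
time_s: 12.05
tool_pos: [0.6243, -0.144, 0.0737]
tool_rot: [103.0, 90.0, 114.9]
force: [1.3, 0.7, 0.1]
grip_width: 0.0003
```

Emit:
{"fn": "drive_tool", "kwargs": {"increments": [[[0.025, 0, 0], [0, 0, 0]], [[0, 0, 0], [0, 0, 0]]]}}

```text
time_s: 12.25
tool_pos: [0.6249, -0.1438, 0.0734]
tool_rot: [1.8, 89.9, 13.7]
force: [-0.9, 0.2, 3.9]
grip_width: 0.0007
```

Emit:
{"fn": "drive_tool", "kwargs": {"increments": [[[0.025, 0, 0], [0, 0, 0]], [[0, 0, 0], [0, 0, 0]]]}}

```text
time_s: 12.45
tool_pos: [0.626, -0.1436, 0.0732]
tool_rot: [-5.1, 89.8, 6.9]
force: [-0.3, 1.2, 7.0]
grip_width: 0.0006
```

Emit:
{"fn": "drive_tool", "kwargs": {"increments": [[[0.025, 0, 0], [0, 0, 0]], [[0, 0, 0], [0, 0, 0]]]}}

```text
time_s: 12.65
tool_pos: [0.6268, -0.1435, 0.0731]
tool_rot: [-5.4, 89.7, 6.6]
force: [-0.4, 1.3, 9.1]
grip_width: 0.0004
```

Contact: 9 N with 3 mm of commanded press. Now I'll roll towards −x.

Emit:
{"fn": "drive_tool", "kwargs": {"increments": [[[0, 0, -0.1], [0, 0, 0]], [[0, 0, -0.1], [0, 0, 0]], [[0, 0, -0.1], [0, 0, 0]], [[0, 0, -0.1], [0, 0, 0]], [[0, 0, -0.1], [0, 0, 0]]]}}

```text
time_s: 13.15
tool_pos: [0.6076, -0.1477, 0.073]
tool_rot: [-9.7, 89.7, 2.3]
force: [0.3, 1.4, 6.5]
grip_width: 0.0008
```

```bash
cat >> look.py <<'E'
def gap(a,b):
    a=np.array(a)/6+[x0,y0];b=np.array(b)/6+[x0,y0]; Q=onz(c,[a,b],.095); print("gap mm",(RC.T@(Q[1]-Q[0])*1e3).round(2))
E
python3 look.py w10
```

```text
t 13.15 clamp pos mm [  -9.1 -134.6   73. ] F [0.63 1.31 6.49]
[[0.006, -0.001, 1.0], [-0.001, 1.0, 0.001], [-1.0, -0.001, 0.006]]
crop 356 0
```

View pics/w10z.png

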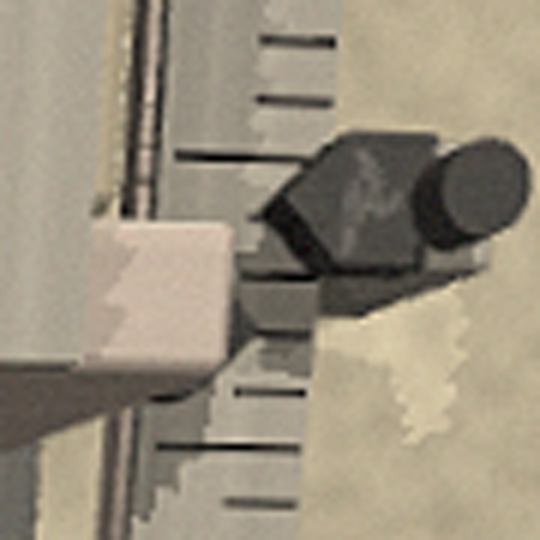

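View pics/w9z.png

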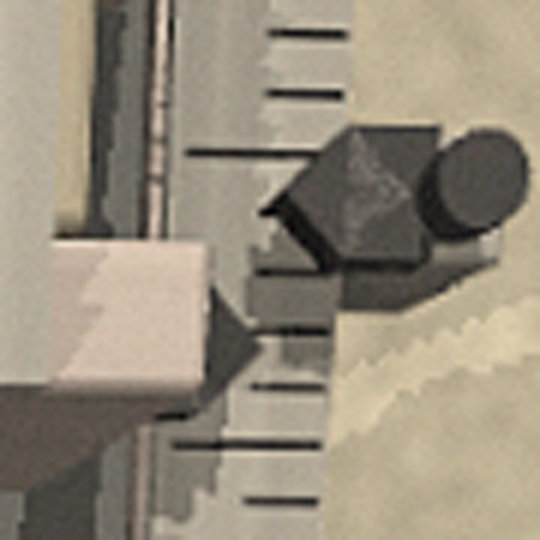

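Emit:
{"fn": "drive_tool", "kwargs": {"increments": [[[0.01, 0, -0.1], [0, 0, 0]], [[0.02, 0, -0.1], [0, 0, 0]], [[0.03, 0, -0.1], [0, 0, 0]], [[0, 0, 0], [0, 0, 0]]]}}

```text
time_s: 13.6
tool_pos: [0.5934, -0.1508, 0.0694]
tool_rot: [6.5, 89.9, 18.4]
force: [-2.7, 1.0, 6.7]
grip_width: 0.0004
```

```bash
python3 look.py w11
```

```text
t 13.6 clamp pos mm [ -23.7 -134.7   69.4] F [-2.41  1.51  6.68]
[[0.001, 0.001, 1.0], [0.0, 1.0, -0.001], [-1.0, 0.0, 0.001]]
crop 386 0
```

View pics/w11z.png

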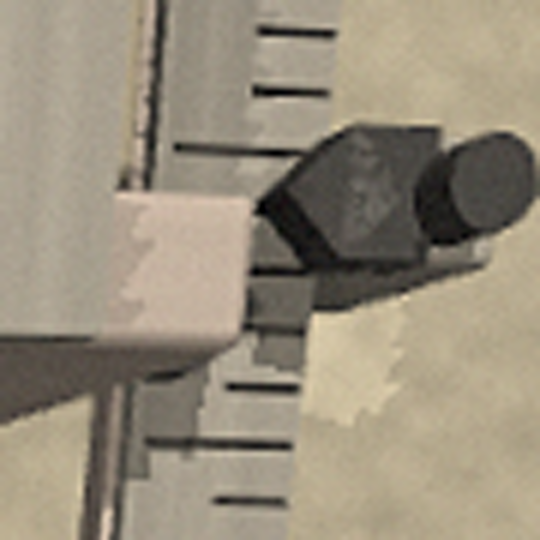

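Emit:
{"fn": "drive_tool", "kwargs": {"increments": [[[-0.25, 0, 0], [0, 0, 0]], [[-0.25, 0, 0], [0, 0, 0]], [[0, 0, 0.57], [0, 0, 0]], [[0, 0, 0.57], [0, 0, 0]], [[0, 0, 0], [0, 0, 0]]]}}

```text
time_s: 14.15
tool_pos: [0.6409, -0.139, 0.0888]
tool_rot: [-12.7, 89.9, -0.6]
force: [0.6, 0.6, -0.8]
grip_width: 0.0004
```

```bash
python3 look.py w12
```

```text
t 14.15 clamp pos mm [  25.3 -133.    88.8] F [ 0.68  0.51 -0.83]
[[0.002, -0.003, 1.0], [-0.001, 1.0, 0.003], [-1.0, -0.001, 0.002]]
crop 284 7
```

View pics/w12z.png

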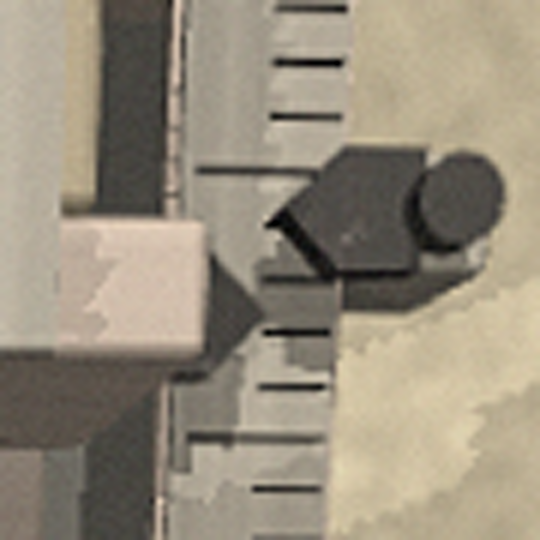

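```bash
cat > gap.py <<'E'
import sys
from h import *
c=env.read_camera("wrist"); v=list(map(float,sys.argv[1:]))
Q=onz(c,[(v[0]/6-.4+v[4],v[1]/6-.4+v[5]),(v[2]/6-.4+v[4],v[3]/6-.4+v[5])],.095); print((RC.T@(Q[1]-Q[0])*1e3).round(2), env.get_obs()["time_s"])
E
python3 gap.py 265 314 270 220 284 7
```

```text
[0.03 8.43 0.  ] 14.25
```

The gap is now 8.4 mm. Second stroke: down, then a 44 mm arc, which should leave about 4 mm.

Emit:
{"fn": "drive_tool", "kwargs": {"increments": [[[0.3, 0, 0], [0, 0, 0]], [[0.2, 0, 0], [0, 0, 0]], [[0, 0, 0], [0, 0, 0]]]}}

```text
time_s: 14.55
tool_pos: [0.6409, -0.1409, 0.0699]
tool_rot: [-11.0, 89.6, 1.0]
force: [4.2, 0.8, 6.3]
grip_width: 0.0003
```

Emit:
{"fn": "drive_tool", "kwargs": {"increments": [[[-0.035, 0, -0.1], [0, 0, 0]], [[-0.025, 0, -0.1], [0, 0, 0]], [[-0.015, 0, -0.1], [0, 0, 0]], [[-0.005, 0, -0.1], [0, 0, 0]], [[0, 0, -0.1], [0, 0, 0]], [[0, 0, -0.1], [0, 0, 0]], [[0, 0, -0.1], [0, 0, 0]], [[0.005, 0, -0.1], [0, 0, 0]], [[0.015, 0, -0.1], [0, 0, 0]]]}}

```text
time_s: 15.45
tool_pos: [0.6037, -0.149, 0.0722]
tool_rot: [-9.9, 89.8, 2.0]
force: [0.6, 1.0, 7.4]
grip_width: 0.0003
```

```bash
python3 look.py w13
```

```text
t 15.45 clamp pos mm [ -13.3 -135.1   72.2] F [0.81 0.87 7.42]
[[0.004, 0.001, 1.0], [-0.001, 1.0, -0.001], [-1.0, -0.001, 0.004]]
crop 364 0
```

View pics/w13z.png

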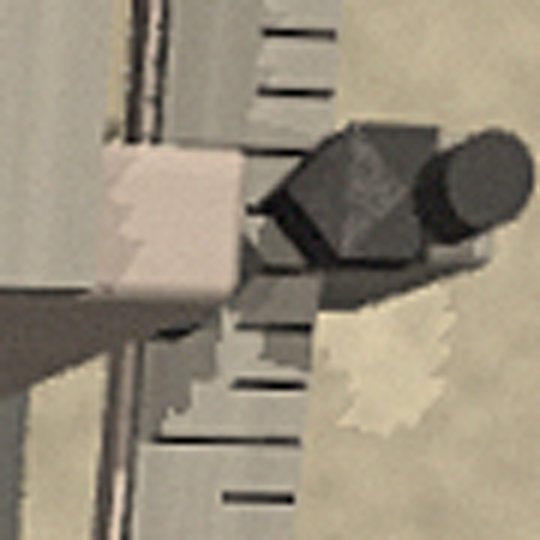

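Emit:
{"fn": "drive_tool", "kwargs": {"increments": [[[0.02, 0, -0.1], [0, 0, 0]], [[0.025, 0, -0.1], [0, 0, 0]], [[0, 0, 0], [0, 0, 0]], [[-0.25, 0, 0], [0, 0, 0]], [[-0.25, 0, 0], [0, 0, 0]], [[0, 0, 0.57], [0, 0, 0]], [[0, 0, 0.4], [0, 0, 0]], [[0, 0, 0], [0, 0, 0]], [[0, 0, 0], [0, 0, 0]]]}}

```text
time_s: 16.4
tool_pos: [0.6321, -0.1423, 0.0887]
tool_rot: [-173.2, 89.9, -161.3]
force: [-0.5, -0.5, -1.1]
grip_width: 0.0002
```

```bash
python3 look.py w14
```

```text
t 16.4 clamp pos mm [  16.  -134.4   88.7] F [-0.59 -0.41 -1.05]
[[-0.001, 0.0, 1.0], [-0.0, 1.0, -0.0], [-1.0, -0.0, -0.001]]
crop 300 4
```

View pics/w14z.png

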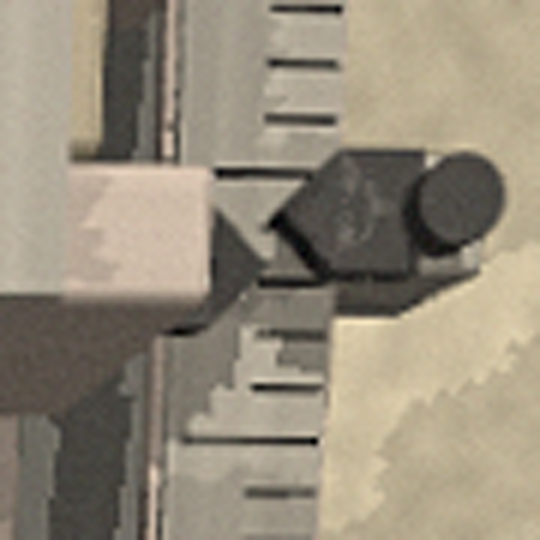

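```bash
python3 gap.py 266 264 270 222 300 4
```

```text
[0.16 3.76 0.  ] 16.5
```

Gap 3.8 mm. Third stroke: 28 mm.

Emit:
{"fn": "drive_tool", "kwargs": {"increments": [[[0.27, 0, 0], [0, 0, 0]], [[0.2, 0, 0], [0, 0, 0]], [[0, 0, 0], [0, 0, 0]], [[-0.02, 0, -0.1], [0, 0, 0]], [[-0.012, 0, -0.1], [0, 0, 0]], [[-0.005, 0, -0.1], [0, 0, 0]], [[0, 0, -0.1], [0, 0, 0]], [[0, 0, -0.1], [0, 0, 0]], [[0, 0, -0.1], [0, 0, 0]], [[0, 0, -0.1], [0, 0, 0]]]}}

```text
time_s: 17.5
tool_pos: [0.607, -0.148, 0.073]
tool_rot: [-10.2, 89.8, 1.7]
force: [0.2, 0.0, 5.5]
grip_width: -0.0001
```

```bash
python3 look.py w15
```

```text
t 17.5 clamp pos mm [  -9.8 -134.8   73. ] F [ 0.25 -0.01  5.52]
[[0.004, 0.0, 1.0], [-0.001, 1.0, -0.0], [-1.0, -0.001, 0.004]]
crop 357 0
```

View pics/w15z.png

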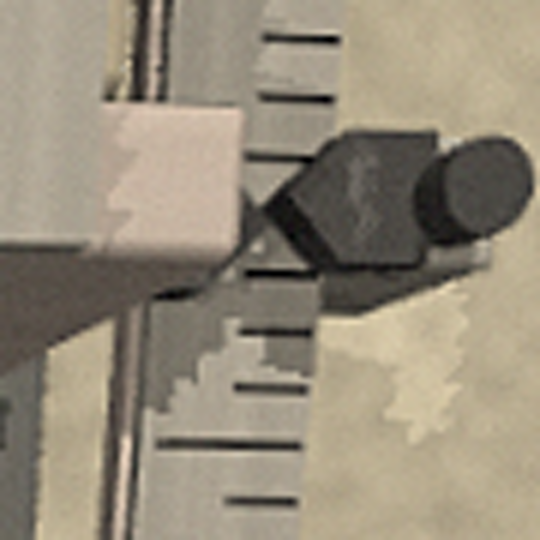

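Emit:
{"fn": "drive_tool", "kwargs": {"increments": [[[-0.25, 0, 0], [0, 0, 0]], [[-0.25, 0, 0], [0, 0, 0]], [[0, 0, 0.5], [0, 0, 0]], [[0, 0, 0.4], [0, 0, 0]], [[0, 0, 0], [0, 0, 0]], [[0, 0, 0], [0, 0, 0]]]}}

```text
time_s: 18.15
tool_pos: [0.64, -0.1406, 0.0913]
tool_rot: [-173.2, 89.9, -161.3]
force: [0.3, -0.3, 0.7]
grip_width: 0.0006
```

```bash
python3 look.py w16
```

```text
t 18.15 clamp pos mm [  24.  -134.4   91.3] F [ 0.23 -0.36  0.68]
[[-0.001, 0.0, 1.0], [-0.0, 1.0, -0.0], [-1.0, -0.0, -0.001]]
crop 285 5
```

View pics/w16z.png

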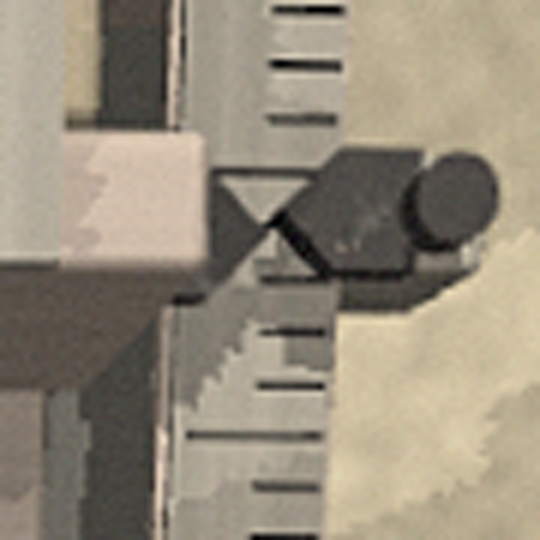

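Emit:
{"fn": "drive_tool", "kwargs": {"increments": [[[-0.8, 0, 0], [0, 0, 0]], [[-0.7, 0, 0], [0, 0, 0]], [[0, 0.5, 0.55], [0, 0, 0]], [[0, 0.5, 0.55], [0, 0, 0]], [[0, 0, 0], [0, 0, 0]], [[0, 0, 0], [0, 0, 0]], [[0, 0, 0], [0, 0, 0]]]}}

```text
time_s: 18.9
tool_pos: [0.6743, -0.094, 0.1515]
tool_rot: [-144.8, 89.9, -133.0]
force: [0.1, -0.3, 0.5]
grip_width: 0.0005
```

```bash
sed -i 's/uv-45/uv-35/; s/y0+90,x0:x0+90/y0+70,x0:x0+70/; s/fx=6,fy=6/fx=8,fy=8/' look.py; python3 look.py w17
```

```text
t 18.9 clamp pos mm [ 67.2 -95.9 151.5] F [-0.01 -0.31  0.5 ]
[[-0.001, 0.002, 1.0], [-0.001, 1.0, -0.002], [-1.0, -0.001, -0.001]]
crop 219 82
```

View pics/w17z.png

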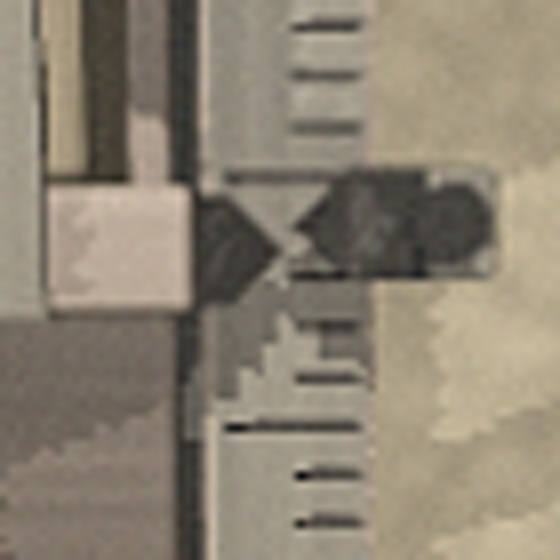

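Run:
```python
from h import *
c=env.read_camera("wrist")
im=c["frame"][...,::-1]
C=RC.T@(-c["R"].T@c["t"]-T0); print("cam clamp",C)
f=lambda p:(np.array(p)+.5)/8-.5+[219,82]
for z in(.095,):
  Q=onz(c,f([(280,249),(296,225),(215,195),(215,303),(370,172),(370,275)]),z); q=(Q-T0)@RC*1e3; print(q.round(2))
cv2.imwrite("pics/w17y.png",cv2.convertScaleAbs(cv2.resize(im[97:125,238:284],None,fx=16,fy=16,interpolation=cv2.INTER_NEAREST),alpha=2))
```

```text
cam clamp [ 0.06698976 -0.02415876  0.33870905]
[[ 68.06 -21.49  95.  ]
 [ 69.66 -19.16  95.  ]
 [ 61.58 -16.24  95.  ]
 [ 61.5  -26.76  95.  ]
 [ 77.04 -14.05  95.  ]
 [ 77.11 -24.05  95.  ]]
```

View pics/w17y.png

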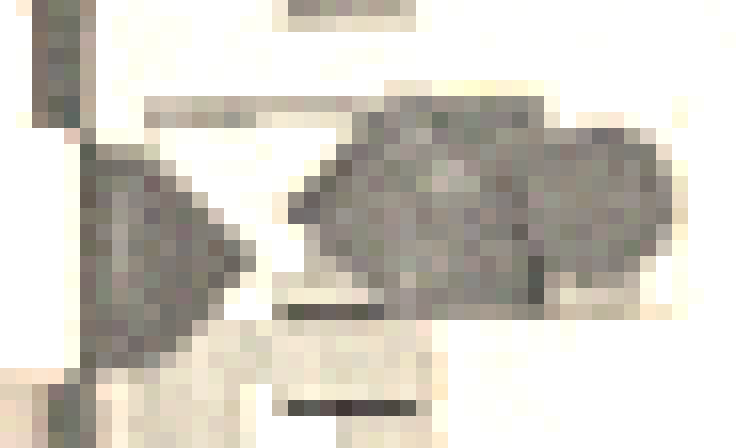

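From nearly overhead, the pointer centre line is at row 256 and the mark centre line at row 208 of the 16x crop. That is 3.0 px, so the gap is about 2.45 mm. The oblique readings were about 1.5 mm too small. One more stroke of about 24 mm.

Emit:
{"fn": "drive_tool", "kwargs": {"increments": [[[0, -0.49, -0.69], [0, 0, 0]], [[0, -0.49, -0.69], [0, 0, 0]], [[0, 0, 0], [0, 0, 0]], [[0.7, 0, 0], [0, 0, 0]], [[0.8, 0, 0], [0, 0, 0]], [[0, 0, 0], [0, 0, 0]], [[0, 0, 0], [0, 0, 0]]]}}

```text
time_s: 19.7
tool_pos: [0.6292, -0.1422, 0.0917]
tool_rot: [171.6, 90.0, -176.5]
force: [0.3, -1.0, -0.3]
grip_width: 0.0005
```

```bash
python3 look.py w18
```

```text
t 19.7 clamp pos mm [  13.1 -133.8   91.7] F [ 0.14 -1.02 -0.33]
[[-0.001, 0.001, 1.0], [0.0, 1.0, -0.001], [-1.0, 0.0, -0.001]]
crop 313 16
```

Now press down and roll 24 mm.

Emit:
{"fn": "drive_tool", "kwargs": {"increments": [[[0.3, 0, 0], [0, 0, 0]], [[0.22, 0, 0], [0, 0, 0]], [[0, 0, 0], [0, 0, 0]], [[-0.005, 0, -0.1], [0, 0, 0]], [[0, 0, -0.1], [0, 0, 0]], [[0, 0, -0.1], [0, 0, 0]], [[0, 0, -0.1], [0, 0, 0]], [[0, 0, -0.1], [0, 0, 0]], [[0, 0, -0.1], [0, 0, 0]], [[0, 0, 0], [0, 0, 0]]]}}

```text
time_s: 20.75
tool_pos: [0.6071, -0.1472, 0.0729]
tool_rot: [-5.8, 89.8, 6.1]
force: [-1.8, 0.2, 9.2]
grip_width: 0.0008
```

Emit:
{"fn": "drive_tool", "kwargs": {"increments": [[[-0.3, 0, 0], [0, 0, 0]], [[-0.9, 0, 0], [0, 0, 0]], [[-0.8, 0, 0], [0, 0, 0]], [[0, 0.49, 0.95], [0, 0, 0]], [[0, 0.49, 0.95], [0, 0, 0]], [[0, 0, 0], [0, 0, 0]], [[0, 0, 0], [0, 0, 0]], [[0, 0, 0], [0, 0, 0]]]}}

```text
time_s: 21.55
tool_pos: [0.6714, -0.0942, 0.1508]
tool_rot: [-150.5, 89.9, -138.7]
force: [-0.0, 0.6, 0.0]
grip_width: 0.0004
```

```bash
python3 look.py w19
python3 - <<'E'
from h import *
im=cv2.imread("pics/w19.png"); c=env.read_camera("wrist"); u=proj(c,[w([.069,-.019,.095])])[0]; x,y=(u-[23,16]).astype(int); print(x,y,(-c["R"].T@c["t"]-T0)@RC)
cv2.imwrite("pics/w19y.png",cv2.convertScaleAbs(cv2.resize(im[y:y+32,x:x+46],None,fx=16,fy=16,interpolation=cv2.INTER_NEAREST),alpha=2))
E
```

```text
t 21.55 clamp pos mm [ 64.3 -95.5 150.8] F [0.08 0.6  0.01]
[[-0.001, 0.002, 1.0], [-0.001, 1.0, -0.002], [-1.0, -0.001, -0.001]]
crop 223 82
235 93 [ 0.06391696 -0.02391113  0.33808247]
```

View pics/w19y.png

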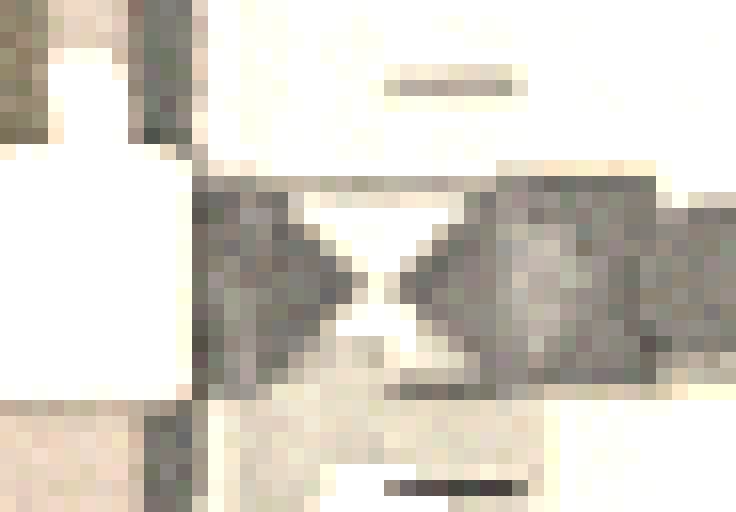

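View pics/w19z.png

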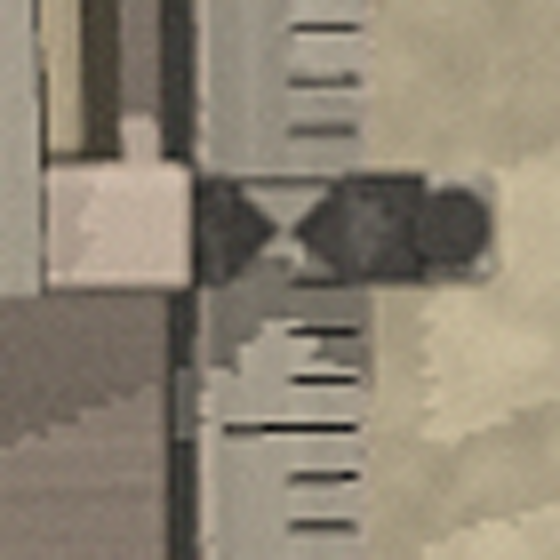

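Both tips are at row ~284 of the crop: pointer body rows 176–400, mark body rows 176–384. They are level to about 0.3 mm, and the gripper is clear.

Run:
```python
from cell import env
o=env.get_obs(); print(o["time_s"],o["force"],abs(o["joint_velocities"]).max()); print(env.sign_off())
```

```text
21.65 [-0.20393161  0.5633936   0.89237458] 0.20099209496217127
the job is handed in; nothing more can be done
None
```

The mould is closed up to the mark and the job is handed in, at 21.65 s on the robot's clock. I rolled the top of the wheel towards the robot in four strokes with the closed fingertips, pressing with about 5 to 9 N.

**Last check:** A near-overhead wrist picture showed the pointer and the mark tip level to within about 0.3 mm. The gripper was clear of everything by then, with the tool force near zero.

**Readings that disagreed:**
- **Reported tool position:** the fingertips sit about 23 mm behind the reported TCP. At first I lowered the tool to below the height of the wheel top without touching anything. After that I worked from the pictures and felt for contact.
- **Grasp point:** I took it to be 19 mm behind the actual fingertips. If the judge counts it from the reported TCP instead, it came within 50 mm of the wheel's centre. I could not check this.
- **Oblique pictures:** they showed the gap about 1.5 mm too small. After the third stroke they gave about 0.8 mm, but the overhead view gave 2.45 mm. I used the overhead view for the last stroke and the final check.

I did not re-measure the mark or the bystanders at the end. The only contact I felt was with the wheel.

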